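# Fish a dropped spacer ring out of the gap between two bin units

### The job

A brass spacer ring has dropped into the narrow gap between the two small-parts bin units. Take the telescopic hook rod from its rest, feel its bent tip gently into the hole of the ring and draw the ring out until it lies flat and fully clear of the gap on the white sheet in front. The ring marks easily: never push or press on it with more than about 6 N, touch the walls and floor only lightly with the rod, keep your fingers off the ring, leave the other things alone, and lay the rod back in its rest when done.

Things in the scene. Friction and masses are not known exactly. Their poses are not given: they have to be found in the camera images.
- rack: Two dark steel bin units with cardboard fronts, fixed on one white sheet, a narrow straight gap between them, open above and at the front (the mouth). Origin: on the table, middle of the mouth. x runs level into the gap, y across it, z up. The units reach from x = 0 to 145 mm, outer sides y = -118 and 126 mm, tops 100 mm above the table. The gap is too narrow and deep for a gripper.
- mouth (a point): Middle of the gap's mouth on the white sheet's top face, 5 mm above the table; axes as the rack. The sheet is also the gap's floor; it reaches 110 mm out in front of the mouth (rack x = -110 to 0 mm) and is 255 mm wide (rack y = -123 to 131 mm).
- end_wall (a point): Point on the face of the rigid grey wall that ends the gap, at rack x = 130 mm, y = 0, floor level (5 mm above the table); axes as the rack. The wall is 100 mm high.
- spring_strip (a point): Middle of the mouth end of the yellow spring strip's inner face. The strip is the gap's +y wall (rack y = 17 mm when nothing is in the gap, z = 6 to 66 mm); it gives way by up to 8 mm in +y and presses the ring with about 2 N against the rigid wall opposite (rack y = -23 mm), so that drawing the ring takes 1 to 4.5 N.
- ring: Brass spacer ring lying flat on the gap's floor near the end wall: 42 mm outside, 16 mm hole right through, 14 mm high, about 140 g. Origin: centre of its underside; z is its axis.
- rod: Hook rod, lying level, 190 g. Orange box handle x = -60 to 45 mm, 20 mm wide (y), 24 mm high (z); black sleeve, 14 mm diameter, to x = 105 mm; then a steel wire, 7 mm diameter, along +x, its end bent straight down (-z) to a round tip, lowest point 34 mm below the handle's axis. Origin: on that axis, the place to grip (from above, fingers closing along y). It balances at about x = 25 mm.
- sleeve_end (a point): Front end of the rod's black sleeve, on the axis, 105 mm ahead of the rod's origin. Here the wire telescopes: the bent tip's centre line is nominally 210 mm ahead of the rod's origin, but may be set anywhere from 184 to 236 mm. The setting is not measured; it can be felt by running the tip gently against the end wall. It holds up to about 45 N.
- rest: Grey rod rest fixed on the table: base 150 x 70 x 6 mm, two open-topped cradles with flared cheeks, at x = -42 mm (handle, seat 50 mm above the table) and x = 78 mm (sleeve, seat 55 mm up), each 14 mm long, 3 mm play either side. Origin: on the table under the rod; a rod lying home has its origin 62 mm above this one and its x along the rest's x.
- jar: Small clear jar standing on the far bin unit, a bystander, 44 mm wide, 50 mm high; origin under its centre.
- small_carton: Small cardboard box on the near bin unit, a bystander, 50 x 60 x 35 mm; origin under its centre.
- tape_roll: Roll of clear tape lying on the table, a bystander, 90 mm across, 30 mm high; origin under its centre.
- mug: Blue mug, a bystander, 80 mm across, 90 mm high; origin under its centre.
- carton: Cardboard box, a bystander, 140 x 100 x 70 mm; origin under its centre.
- driver: Screwdriver lying on the table, a bystander, about 200 mm long; origin under it.
- oiler: White bottle with a red cap, a bystander, 50 mm across, 120 mm high; origin under its centre.

How it is judged:
By the outcome, as a careful person would: the job done as asked, in the order asked, and still so for the second after the job is handed in, with the robot touching nothing.
It also fails if it takes over 64 s, if anything falls off the work surface, if the arm or the gripper's body presses on something with over 40 N, if the wrist force passes 120 N, or if a joint passes its speed limit or range.

### The arm

A 6-joint arm with a two-finger parallel gripper is mounted at the origin on the work surface. World frame = base frame: x ahead of the robot, y to its left, z up, the work surface at z = 0. Lengths are in m, angles in rad, forces in N, time in s.
With the tool pointing down it reaches from about 0.325 to 0.775 m from the base axis. Payload 5.5 kg.
Tool frame: the origin (TCP) lies midway between the tips of the shut fingers; the grasp point (between the pads) lies 19 mm behind it; z points along the fingers, y is the line along which they close (so a half turn about z gives the same grasp; the last joint's range is limited). The gripper opens to 85 mm and grips with 20 to 120 N. Pads are 22 mm wide; open, the fingers measure 114 mm over their backs; the gripper's body (76 mm by 85 mm) begins 54 mm behind the grasp point. The pads swing forward as they close: fully open they stand 13 mm farther back than shut.
Start: joints at [1.283, 0.091, 1.231, -0, 1.82, -0.057], TCP at [0.137, 0.584, 0.231] pointing down, gripper open.
Joint ranges: [-2.87, 2.87], [-0.86, 2.18], [0.17, 2.46], [-1.51, 4.65], [0.06, 2.69], [-2.65, 2.65]. Speed limits (rad/s): [2.57, 2.57, 3.01, 3.14, 3.14, 3.14].

### API

Orientations are given as a unit quaternion [w, x, y, z].
In Python, from plant import robot, vision, workorder gives the robot as it stands.
- The arm moves only by the tool carry_out, never from a script. Its argument "increments" is a list of rows, each an object of numbers: "jaw": the finger opening in cm, from 0 to 8.54; "dx", "dy", "dz": the shift along the world's x, y, z in cm; "wx", "wy", "wz": the turn, a rotation vector about the world's x, y, z in degrees. A call has 1 to 12 rows; each row is the pose to reach, as a shift and turn from the pose commanded when the call began; what a row does not reach only later rows make up. A row lasts 1/8 s, in which the tool goes at most 62.5 mm and 10.7 degrees, less where a joint would pass 70% of its speed; a pose out of reach is approached as far as the arm can. A call with a gripper value outside its range is refused whole. The fingers move at their own pace and stop on an object; the grip force is fixed at half the most. Time passes only in rows, so rows that repeat a pose let the fingers close. It gives the time, the measured TCP pose, the force, the opening and the grip force at its end, in the units of the state.
- robot.state(): the state, without advancing time (a new reading comes with each control period).
- vision.get_image(name): name is "scene" or "top" or "wrist"; returns a dict with "frame" (384x512x3 uint8, red, green, blue), "fovy" (degrees; the focal length in pixels is half the picture's height over the tangent of half this angle, whatever the lens; pixels are square), "cx", "cy" (the principal point, pixels), "distortion" ([k1, k2, p1, p2, k3] as OpenCV has them; the pictures are not rectified), "extrinsics" (4x4, takes a point from camera to world coordinates). Camera axes: x right, y up, looking along -z (the intrinsics and any distortion apply to the point x, -y, -z); pixel columns grow to the right and rows downward; lengths in m; the calibration is good to about 2 mm. A picture is of the moment at which its call begins. There is no depth.
- workorder.sign_off(): hands the job in; it is judged then, once.
The state is a dict: "clock": time; "joints": joint angles; "joint_vel": joint speeds; "tau": joint torques, N m; "ee_pos": TCP position; "ee_rot": TCP orientation; "force": force on the tool from outside, world axes, zero at the start; "wrist_torque": the same for the moment, N m; "gripper_width": finger opening in m; "gripper_force": force on a finger pad.
Only numpy, scipy, OpenCV 4.12 (cv2) and the standard library are available. Lean on these libraries where they do the work, as an engineer would, in place of code of your own. Each camera call takes 0.05 s, during which the arm holds its last target. There are 200 camera calls.

## Working session

There is one attempt and no reset: what is moved stays moved. The work goes in short steps, Python scripts to look and compute and a tool call to move; the robot and the scene stay as the last step left them, time stands still between calls to the robot, and variables do not carry over. Pictures are saved under pics/ and viewed, at most 12 in all, crops included, and the job is handed in when it is done.

Besides the shell and the picture viewer there is one more tool, called as a command line: name --argument value ..., lists and objects as JSON in quotes. carry_out: Moves the arm, as the interface text tells. Its arguments: {"type":"object","properties":{"increments":{"type":"array"}},"required":["increments"]}

```bash
mkdir -p pics; cat > h.py <<'E'
import numpy as np, cv2, json
from plant import robot, vision, workorder
def grab(name,fn=None):
    d=vision.get_image(name); f=d["frame"]
    np.savez(f"cam_{name}.npz",**{k:np.array(v) for k,v in d.items()})
    return d
def cam(name):
    d=np.load(f"cam_{name}.npz"); H=d["frame"].shape[0]; f=H/2/np.tan(np.radians(float(d["fovy"]))/2)
    K=np.array([[f,0,float(d["cx"])],[0,f,float(d["cy"])],[0,0,1]]); return d,K,d["distortion"].astype(float),d["extrinsics"]
def px2z(name,uv,z):
    d,K,D,E=cam(name); uv=np.array(uv,float).reshape(-1,1,2)
    n=cv2.undistortPoints(uv,K,D).reshape(-1,2); r=np.c_[n[:,0],-n[:,1],-np.ones(len(n))]@E[:3,:3].T
    o=E[:3,3]; z=np.broadcast_to(z,len(n)); return o+r*((z-o[2])/r[:,2])[:,None]
def proj(name,P):
    d,K,D,E=cam(name); c=(np.array(P,float).reshape(-1,3)-E[:3,3])@E[:3,:3]
    return cv2.projectPoints(c*[1,-1,-1],np.zeros(3),np.zeros(3),K,D)[0].reshape(-1,2)
def save(name,fn,box=None,s=1):
    f=cam(name)[0]["frame"]
    if box: f=f[box[1]:box[3],box[0]:box[2]]
    f=cv2.resize(f,None,fx=s,fy=s,interpolation=cv2.INTER_CUBIC); cv2.imwrite("pics/"+fn,f[:,:,::-1])
E
python3 - <<'E'
from h import *
for n in ("scene","top"):
    grab(n); save(n,n+"1.png",s=1.55); d,K,D,E=cam(n); print(n,K[0,0],D,E[:3,3].round(3))
print(robot.state())
E
```

```text
scene 406.66796888250394 [0.02083624 0.         0.         0.         0.        ] [1.48  0.277 0.947]
top 355.18886388846073 [-0.09182533  0.          0.          0.          0.        ] [0.425 0.051 1.167]
{'clock': 0.1, 'joints': array([ 1.28330018e+00,  9.18206602e-02,  1.23178701e+00, -5.94596782e-06,
        1.81980037e+00, -5.66842735e-02]), 'joint_vel': array([-0.0007462 , -0.00055981, -0.00372357,  0.00057891, -0.001886  ,
        0.00100321]), 'tau': array([ 3.38174563e-03, -4.60217965e+01, -4.19220042e+01, -1.34990401e-04,
        1.05318971e-02,  2.63636963e-05]), 'ee_pos': array([0.13718238, 0.58384356, 0.23022957]), 'ee_rot': array([-1.52596079e-04,  1.15150610e-01,  9.93347630e-01, -8.94780409e-04]), 'force': array([-0.08071525, -0.27757448, -0.35114814]), 'wrist_torque': array([0.00824149, 0.05342698, 0.00333005]), 'gripper_force': 0.0, 'gripper_width': 0.0852874211955014}
```

View pics/top1.png

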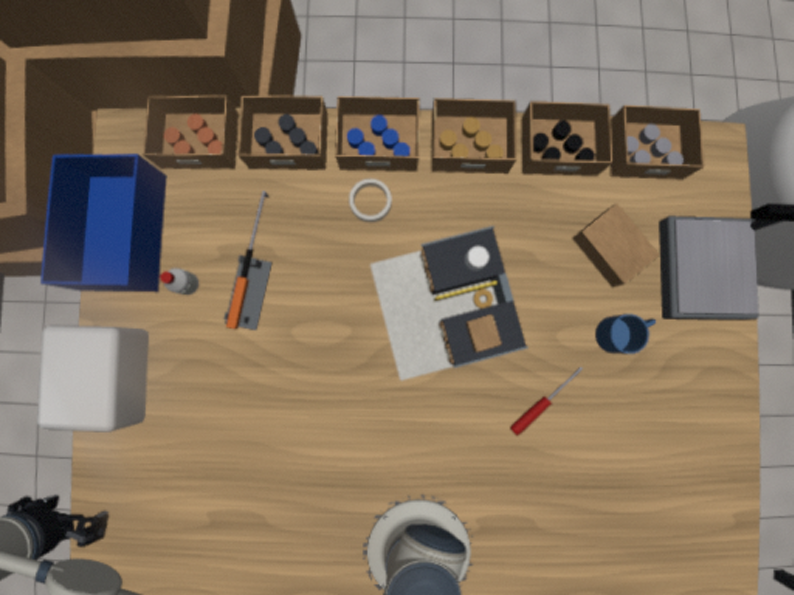

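View pics/scene1.png

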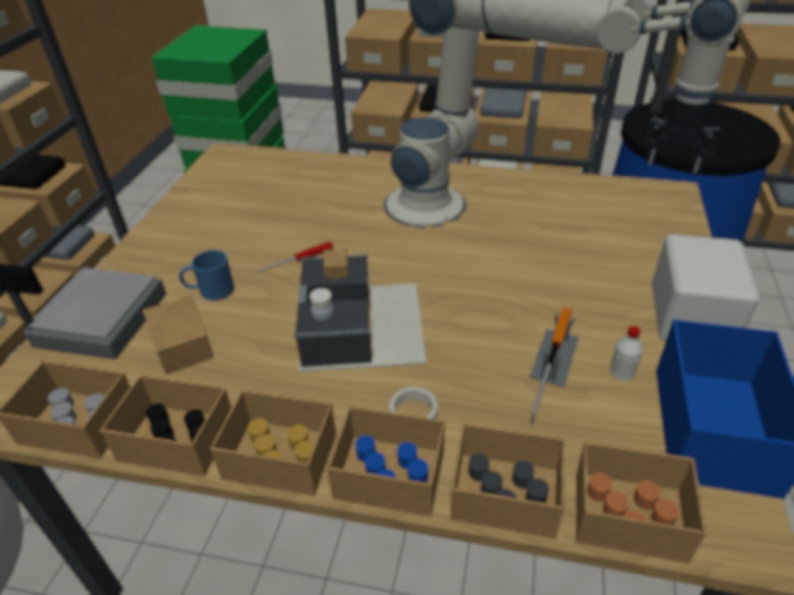

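The top view shows the rack near (450,305) with the ring at (484,298), and the rod in its rest from (232,325) to (265,195). I'll enlarge both.

```bash
python3 - <<'E'
from h import *
f=cam("top")[0]["frame"]
a=cv2.resize(f[140:250,235:345],None,fx=5,fy=5,interpolation=cv2.INTER_CUBIC)
b=cv2.resize(f[115:225,138:188],None,fx=5,fy=5,interpolation=cv2.INTER_CUBIC)
cv2.imwrite("pics/c1.png",np.hstack([a,b])[:,:,::-1])
E
```

```text
(no output)
```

View pics/c1.png

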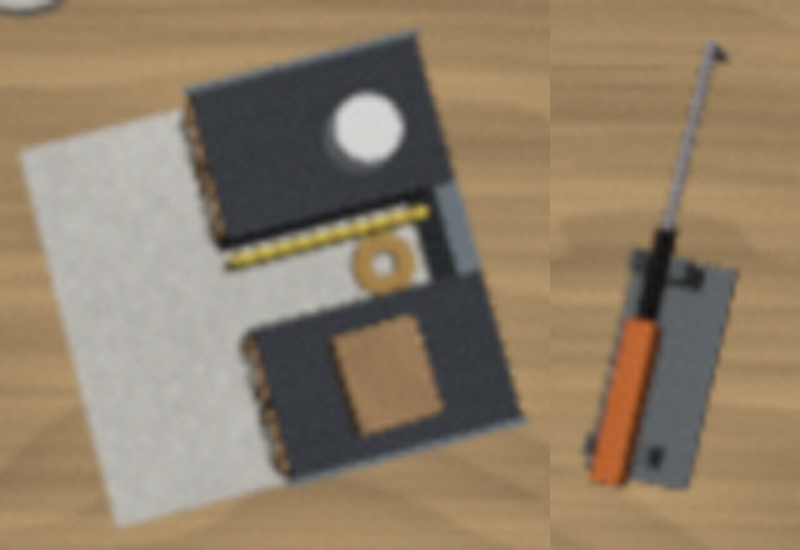

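The crops show sheet corners at (20,152) and (118,527), and unit top corners at (187,90), (417,32), (523,420) and (290,478). The ring hole is at (383,264). The rod runs from handle end (607,485) through sleeve end (664,230) to the tip bend at (711,45).

```bash
python3 - <<'E'
from h import *
from scipy.optimize import least_squares
def A(p): return (np.array(p)+.5)/5-.5+[235,140]
def B(p): return (np.array(p)+.5-[550,0])/5-.5+[138,115]
uv=A([(20,152),(118,527),(187,90),(417,32),(523,420),(290,478)])
R=np.array([(-.110,.131,.005),(-.110,-.123,.005),(0,.126,.1),(.145,.126,.1),(.145,-.118,.1),(0,-.118,.1)])
def T(p,R):
    c,s=np.cos(p[2]),np.sin(p[2]); return np.c_[R[:,:2]@np.array([[c,s],[-s,c]])+p[:2],R[:,2]]
s=least_squares(lambda p:(proj("top",T(p,R))-uv).ravel(),[.5,0,-1.3]); p=s.x
print("rack",p,np.degrees(p[2]),s.fun.round(2))
ring=px2z("top",A([(383,264)]),.019)[0]; c,sn=np.cos(p[2]),np.sin(p[2])
d=ring[:2]-p[:2]; print("ring",ring,"in rack",d@[c,sn],d@[-sn,c])
d=px2z("top",A([(383,264)]),.012)[0]; print(d)
Rr=np.array([(-.06,0,.074),(.045,0,.074),(.105,0,.062+.007)])
uvr=B([(607,485),(645,318),(664,230)])
s=least_squares(lambda p:(proj("top",T(p,Rr))-uvr).ravel(),[.4,.3,0]);q=s.x
print("rod",q,np.degrees(q[2]),s.fun.round(2))
tip=px2z("top",B([(711,45)]),.0655)[0]; print("bend",tip,np.linalg.norm(tip[:2]-q[:2]))
np.savez("pose.npz",rack=p,rod=q)
E
```

```text
rack [ 0.50298628 -0.02796556 -1.29974159] -74.46970783564865 [-0.21 -0.27 -0.47 -0.19  0.22  0.09 -0.19  0.11  0.15 -0.29  0.44  0.51]
ring [ 0.52738648 -0.12605771  0.019     ] in rack 0.1010438044548824 -0.002754633506429662
[ 0.5280091  -0.12713524  0.012     ]
rod [ 0.51318152  0.37281533 -0.16936268] -9.703766525417485 [ 0.1   0.09 -0.4   0.35  0.3  -0.45]
bend [0.73610584 0.33268008 0.0655    ] 0.22650847528713464
```

carry_out --increments '[{"dx": 18,"dy": -10.5,"dz": 0,"wz": 3.5,"jaw": 8.5},{"dx": 37.6,"dy": -21.1,"dz": 0,"wz": 3.5,"jaw": 8.5},{"dx": 37.6,"dy": -21.1,"dz": 0,"wz": 3.5,"jaw": 8.5},{"dx": 37.6,"dy": -21.1,"dz": 0,"wz": 3.5,"jaw": 8.5},{"dx": 37.6,"dy": -21.1,"dz": -2,"wz": 3.5,"jaw": 8.5},{"dx": 37.6,"dy": -21.1,"dz": -5,"wz": 3.5,"jaw": 8.5},{"dx": 37.6,"dy": -21.1,"dz": -9,"wz": 3.5,"jaw": 8.5},{"dx": 37.6,"dy": -21.1,"dz": -9,"wz": 3.5,"jaw": 8.5},{"dx": 37.6,"dy": -21.1,"dz": -9,"wz": 3.5,"jaw": 8.5},{"dx": 37.6,"dy": -21.1,"dz": -9,"wz": 3.5,"jaw": 8.5},{"dx": 37.6,"dy": -21.1,"dz": -9,"wz": 3.5,"jaw": 8.5}]'

```text
validation failed for argument at $.in...
```

```bash
python3 - <<'E'
from h import *
grab("wrist"); save("wrist","w1.png",s=1.55); d,K,D,E=cam("wrist"); print(K[0,0],E.round(3)); s=robot.state(); print(s["clock"],s["ee_pos"],s["ee_rot"],s["joints"])
E
```

```text
304.8001077188307 [[ 0.228 -0.934 -0.275  0.067]
 [ 0.974  0.219  0.066  0.6  ]
 [-0.001 -0.283  0.959  0.373]
 [ 0.     0.     0.     1.   ]]
0.15 [0.13718554 0.58389699 0.23036913] [-1.21287514e-04  1.15132097e-01  9.93349887e-01 -7.66461795e-04] [ 1.28333052e+00  9.17499155e-02  1.23161486e+00 -2.42371568e-05
  1.81977970e+00 -5.66957342e-02]
```

View pics/w1.png

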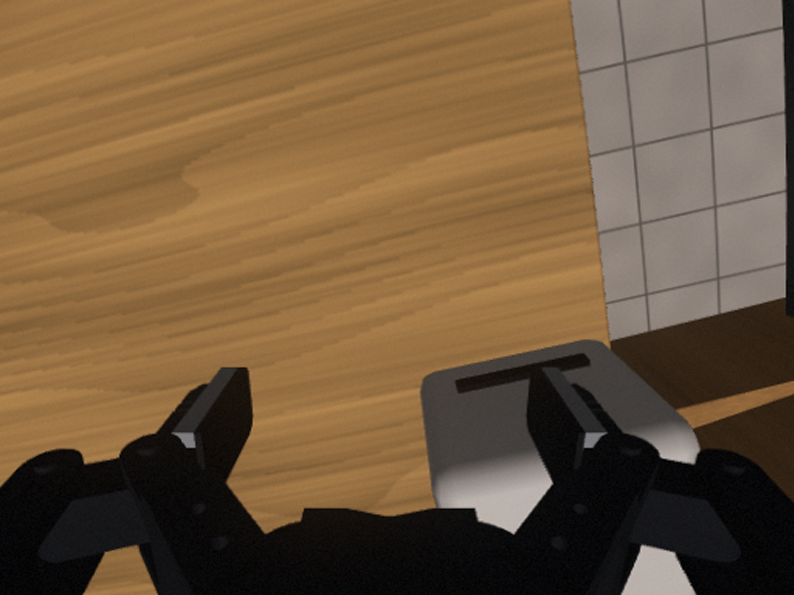

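The move was refused, and the wrist view only shows the white bin and the fingers. I'll resend it with every field given.

carry_out --increments '[{"jaw": 8.5,"dx": 18,"dy": -10.5,"dz": 0,"wx": 0,"wy": 0,"wz": 3.5},{"jaw": 8.5,"dx": 37.6,"dy": -21.1,"dz": 0,"wx": 0,"wy": 0,"wz": 3.5},{"jaw": 8.5,"dx": 37.6,"dy": -21.1,"dz": 0,"wx": 0,"wy": 0,"wz": 3.5},{"jaw": 8.5,"dx": 37.6,"dy": -21.1,"dz": 0,"wx": 0,"wy": 0,"wz": 3.5},{"jaw": 8.5,"dx": 37.6,"dy": -21.1,"dz": 0,"wx": 0,"wy": 0,"wz": 3.5},{"jaw": 8.5,"dx": 37.6,"dy": -21.1,"dz": 0,"wx": 0,"wy": 0,"wz": 3.5},{"jaw": 8.5,"dx": 37.6,"dy": -21.1,"dz": 0,"wx": 0,"wy": 0,"wz": 3.5},{"jaw": 8.5,"dx": 37.6,"dy": -21.1,"dz": -5,"wx": 0,"wy": 0,"wz": 3.5},{"jaw": 8.5,"dx": 37.6,"dy": -21.1,"dz": -9,"wx": 0,"wy": 0,"wz": 3.5},{"jaw": 8.5,"dx": 37.6,"dy": -21.1,"dz": -9,"wx": 0,"wy": 0,"wz": 3.5}]'

```text
clock: 1.4
ee_pos: [0.5114, 0.3716, 0.1361]
ee_rot: [-0.004, 0.085, 0.996, -0.003]
force: [-0.1, 0.4, -0.1]
gripper_width: 0.0853
gripper_force: 0.0
```

```bash
python3 - <<'E'
from h import *
grab("wrist"); save("wrist","w2.png",s=1.55); s=robot.state(); print(s["clock"],s["ee_pos"],s["ee_rot"],s["joints"])
q=np.load("pose.npz")["rod"]; u=np.array([np.cos(q[2]),np.sin(q[2])])
for x in (-.06,0): print((proj("wrist",[*(q[:2]+x*u),.074])*1.55).round())
E
```

```text
1.45 [0.5124651  0.37257081 0.13974006] [-0.0015492   0.08476986  0.99639863 -0.00120374] [ 5.74941853e-01  1.85699991e-01  1.28916074e+00 -2.95994402e-06
  1.67065570e+00 -8.26111007e-01]
[[395. 183.]]
[[395. 316.]]
```

View pics/w2.png

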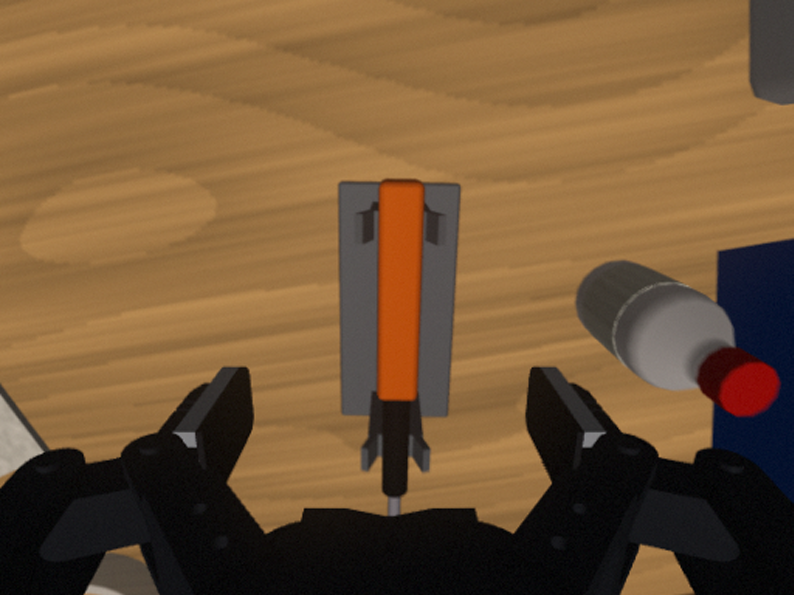

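The rod lies about 2 mm to +y of the prediction and is turned about -0.9° more. The handle runs from (401,182) to (397,399). I'll descend and grip.

carry_out --increments '[{"jaw": 8.5,"dx": 0,"dy": 0.2,"dz": -4,"wx": 0,"wy": 0,"wz": -0.9},{"jaw": 8.5,"dx": 0,"dy": 0.2,"dz": -7,"wx": 0,"wy": 0,"wz": -0.9},{"jaw": 8.5,"dx": 0,"dy": 0.2,"dz": -9.7,"wx": 0,"wy": 0,"wz": -0.9},{"jaw": 5,"dx": 0,"dy": 0.2,"dz": -9.7,"wx": 0,"wy": 0,"wz": -0.9},{"jaw": 3,"dx": 0,"dy": 0.2,"dz": -9.7,"wx": 0,"wy": 0,"wz": -0.9},{"jaw": 1,"dx": 0,"dy": 0.2,"dz": -9.7,"wx": 0,"wy": 0,"wz": -0.9},{"jaw": 1,"dx": 0,"dy": 0.2,"dz": -9.7,"wx": 0,"wy": 0,"wz": -0.9},{"jaw": 1,"dx": 0,"dy": 0.2,"dz": -9.7,"wx": 0,"wy": 0,"wz": -0.9},{"jaw": 1,"dx": 0,"dy": 0.2,"dz": -9.7,"wx": 0,"wy": 0,"wz": -0.9}]'

```text
clock: 2.58
ee_pos: [0.5142, 0.3757, 0.0466]
ee_rot: [0.001, 0.093, 0.996, 0.001]
force: [0.3, 0.2, 5.9]
gripper_width: 0.019
gripper_force: 59.6
```

```bash
python3 -c "
from h import *
print(robot.state())"
```

```text
{'clock': 2.575, 'joints': array([ 5.77582531e-01,  2.26570930e-01,  1.40922186e+00,  4.88972509e-05,
        1.50224502e+00, -8.07778600e-01]), 'joint_vel': array([ 6.32703139e-05, -1.43401726e-03, -1.59490877e-03,  1.00742317e-03,
       -8.44077442e-04, -8.27926297e-04]), 'tau': array([-6.20515435e-02, -4.69316018e+01, -3.75849473e+01, -3.09225172e-02,
       -1.34894019e-01, -1.90392442e-03]), 'ee_pos': array([0.51420628, 0.37572091, 0.04660903]), 'ee_rot': array([0.0013777 , 0.09258629, 0.99570308, 0.00112329]), 'force': array([0.30556155, 0.18597272, 5.90151051]), 'wrist_torque': array([-0.00599125,  0.11663498, -0.03879421]), 'gripper_force': 59.64285850524902, 'gripper_width': 0.019019126080765954}
```

carry_out --increments '[{"jaw": 1,"dx": 0,"dy": 0,"dz": 3,"wx": 0,"wy": 0,"wz": 0},{"jaw": 1,"dx": 0,"dy": 0,"dz": 8,"wx": 0,"wy": 0,"wz": 0},{"jaw": 1,"dx": 0,"dy": 0,"dz": 14,"wx": 0,"wy": 0,"wz": 0},{"jaw": 1,"dx": -1,"dy": -2,"dz": 14,"wx": 0,"wy": 0,"wz": -10},{"jaw": 1,"dx": -2,"dy": -5,"dz": 14,"wx": 0,"wy": 0,"wz": -20},{"jaw": 1,"dx": -4,"dy": -8,"dz": 14,"wx": 0,"wy": 0,"wz": -30},{"jaw": 1,"dx": -5,"dy": -11,"dz": 14,"wx": 0,"wy": 0,"wz": -40},{"jaw": 1,"dx": -7,"dy": -14,"dz": 14,"wx": 0,"wy": 0,"wz": -50},{"jaw": 1,"dx": -8,"dy": -16,"dz": 14,"wx": 0,"wy": 0,"wz": -60},{"jaw": 1,"dx": -8,"dy": -16,"dz": 14,"wx": 0,"wy": 0,"wz": -63.9},{"jaw": 1,"dx": -8,"dy": -16,"dz": 14,"wx": 0,"wy": 0,"wz": -63.9},{"jaw": 1,"dx": -8,"dy": -16,"dz": 14,"wx": 0,"wy": 0,"wz": -63.9}]'

```text
clock: 4.08
ee_pos: [0.4332, 0.2152, 0.1841]
ee_rot: [-0.0, 0.605, 0.796, -0.0]
force: [0.3, 0.1, -2.0]
gripper_width: 0.0189
gripper_force: 59.1
```

```bash
python3 - <<'E'
from h import *
grab("top")
f=cam("top")[0]["frame"]; s=robot.state()
a=cv2.resize(f[110:250,190:345],None,fx=5,fy=5,interpolation=cv2.INTER_CUBIC)[:600]
cv2.imwrite("pics/t2.png",a[:,:,::-1]); print({k:s[k] for k in("clock","ee_pos","ee_rot","force","wrist_torque")})
E
```

```text
{'clock': 4.125, 'ee_pos': array([0.43323883, 0.21530426, 0.18411778]), 'ee_rot': array([-1.34692663e-04,  6.04883466e-01,  7.96313981e-01, -1.35775714e-04]), 'force': array([-0.11097023,  0.01817951, -2.28790478]), 'wrist_torque': array([0.03169071, 0.02400355, 0.00236276])}
```

View pics/t2.png

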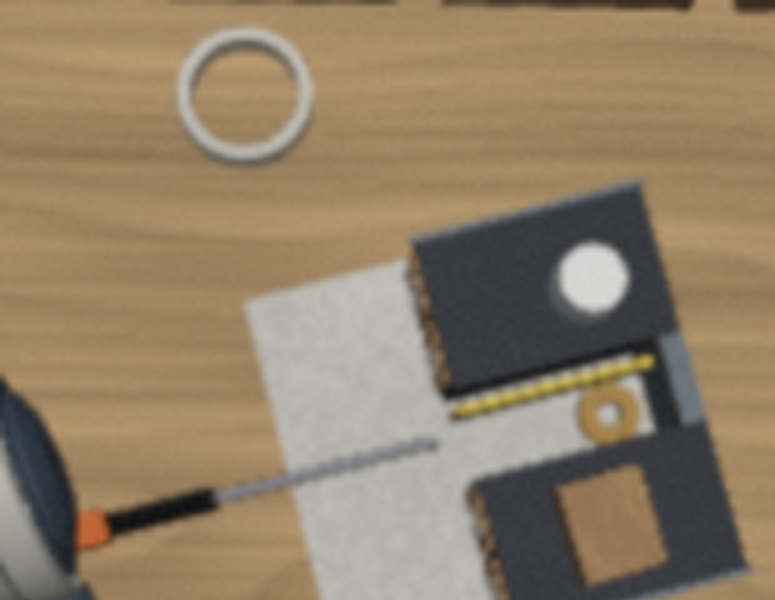

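The rod now points at the gap, with its bend end at (437,443) and sleeve end at (215,498).

```bash
python3 - <<'E'
from h import *
def A(p): return (np.array(p)+.5)/5-.5+[190,110]
P=px2z("top",A([(437,443),(215,498)]),[.2,.2]); p=np.load("pose.npz")["rack"]
c,s=np.cos(p[2]),np.sin(p[2]); R=np.array([[c,s],[-s,c]])
for X in [*P,robot.state()["ee_pos"]]: print(X, R@(X[:2]-p[:2])*1000)
d=P[0]-P[1]; print(np.degrees(np.arctan2(d[1],d[0])), np.linalg.norm(d[:2]))
E
```

```text
[ 0.4938213  -0.00448462  0.2       ] [-25.07753218  -2.54339121]
[0.46179495 0.11597063 0.2       ] [-149.70983454   -1.14880015]
[0.43323883 0.21530426 0.18411778] [-253.06253599   -2.06594854]
-75.11080043646886 0.1246401046071697
```

carry_out --increments '[{"jaw": 1,"dx": 0,"dy": 0,"dz": -5,"wx": 0,"wy": 0,"wz": 0},{"jaw": 1,"dx": 0,"dy": 0,"dz": -10,"wx": 0,"wy": 0,"wz": 0},{"jaw": 1,"dx": 0,"dy": 0,"dz": -13,"wx": 0,"wy": 0,"wz": 0},{"jaw": 1,"dx": 0,"dy": 0,"dz": -13.5,"wx": 0,"wy": 0,"wz": 0},{"jaw": 1,"dx": 0.8,"dy": -2.88,"dz": -13.5,"wx": 0,"wy": 0,"wz": 0},{"jaw": 1,"dx": 1.6,"dy": -5.77,"dz": -13.5,"wx": 0,"wy": 0,"wz": 0},{"jaw": 1,"dx": 2.4,"dy": -8.65,"dz": -13.5,"wx": 0,"wy": 0,"wz": 0},{"jaw": 1,"dx": 3.2,"dy": -11.53,"dz": -13.5,"wx": 0,"wy": 0,"wz": 0},{"jaw": 1,"dx": 3.6,"dy": -12.97,"dz": -13.5,"wx": 0,"wy": 0,"wz": 0},{"jaw": 1,"dx": 3.8,"dy": -13.68,"dz": -13.5,"wx": 0,"wy": 0,"wz": 0},{"jaw": 1,"dx": 3.8,"dy": -13.68,"dz": -13.5,"wx": 0,"wy": 0,"wz": 0},{"jaw": 1,"dx": 3.8,"dy": -13.68,"dz": -13.5,"wx": 0,"wy": 0,"wz": 0}]'

```text
clock: 5.62
ee_pos: [0.4711, 0.079, 0.0493]
ee_rot: [-0.0, 0.605, 0.796, 0.0]
force: [0.2, 0.3, -2.1]
gripper_width: 0.0192
gripper_force: 59.1
```

```bash
cat > st.py <<'E'
from h import *
s=robot.state(); p=np.load("pose.npz")["rack"]; c,n=np.cos(p[2]),np.sin(p[2]); R=np.array([[c,n,0],[-n,c,0],[0,0,1]])
r=s["ee_rot"]; yaw=np.degrees(2*np.arctan2(r[2],r[1]))-180
print("t",s["clock"],"tcp rack mm",(R@(s["ee_pos"]-[p[0],p[1],0])*1000).round(1),"F rack",(R@s["force"]).round(2),"T rack",(R@s["wrist_torque"]).round(3),"yaw",yaw.round(2))
E
python3 st.py
```

```text
t 5.625 tcp rack mm [-111.6   -2.1   49.3] F rack [-0.2   0.28 -2.1 ] T rack [0.031 0.113 0.025] yaw -74.48
```

carry_out --increments '[{"jaw": 1,"dx": 0.16,"dy": -0.58,"dz": 0,"wx": 0,"wy": 0,"wz": 0},{"jaw": 1,"dx": 0.24,"dy": -0.87,"dz": 0,"wx": 0,"wy": 0,"wz": 0},{"jaw": 1,"dx": 0.29,"dy": -1.06,"dz": 0,"wx": 0,"wy": 0,"wz": 0},{"jaw": 1,"dx": 0.32,"dy": -1.16,"dz": 0,"wx": 0,"wy": 0,"wz": 0},{"jaw": 1,"dx": 0.32,"dy": -1.16,"dz": 0,"wx": 0,"wy": 0,"wz": 0},{"jaw": 1,"dx": 0.32,"dy": -1.16,"dz": 0,"wx": 0,"wy": 0,"wz": 0}]'

```text
clock: 6.38
ee_pos: [0.4743, 0.0671, 0.0492]
ee_rot: [-0.0, 0.605, 0.796, 0.0]
force: [-1.2, 2.8, -1.6]
gripper_width: 0.019
gripper_force: 59.2
```

```bash
python3 st.py
```

```text
t 6.375 tcp rack mm [-99.3  -2.2  49.2] F rack [-3.05 -0.37 -1.57] T rack [-0.029  0.615 -0.026] yaw -74.51
```

carry_out --increments '[{"jaw": 1,"dx": -0.05,"dy": 0.19,"dz": 0,"wx": 0,"wy": 0,"wz": 0},{"jaw": 1,"dx": -0.05,"dy": 0.19,"dz": 0,"wx": 0,"wy": 0,"wz": 0},{"jaw": 1,"dx": -0.05,"dy": 0.19,"dz": 0,"wx": 0,"wy": 0,"wz": 0}]'

```text
clock: 6.75
ee_pos: [0.474, 0.0684, 0.0493]
ee_rot: [0.0, 0.606, 0.796, -0.0]
force: [-0.4, -0.1, -2.2]
gripper_width: 0.0187
gripper_force: 59.2
```

```bash
python3 st.py; python3 - <<'E'
from h import *
f=cam("top")[0]["frame"]  # still t2 image
p=np.load("pose.npz")["rack"]; c,s=np.cos(p[2]),np.sin(p[2]); R=np.array([[c,s],[-s,c]])
h=cv2.cvtColor(f,cv2.COLOR_RGB2HSV)[180:206,300:322]
m=((h[...,0]>8)&(h[...,0]<24)&(h[...,1]>90)).astype(np.uint8)
n,l,st,ce=cv2.connectedComponentsWithStats(m); i=1+np.argmax(st[1:,4])
cn,_=cv2.findContours((l==i).astype(np.uint8),cv2.RETR_EXTERNAL,cv2.CHAIN_APPROX_NONE)
(e,r)=cv2.minEnclosingCircle(cn[0]); M=ce[i]
for q in (e,M): print(np.array(q)+[300,180],r,R@(px2z("top",np.array(q)+[300,180],.012)[0][:2]-p[:2])*1000)
print(st[i])
# rack points reproject: end wall top edge x=130
print(proj("top",[[*(p[:2]+R.T@[x,y]),z] for x,y,z in [(.130,-.023,.1),(.130,.017,.1),(.102,-.002,.012)]]))
E
```

```text
t 6.75 tcp rack mm [-100.6   -2.1   49.3] F rack [-0.05 -0.4  -2.2 ] T rack [ 0.013 -0.     0.036] yaw -74.53
[311.5 191.5] 6.670932292938232 [103.99133741   0.16122118]
[311.23 191.85] 6.670932292938232 [102.82477017  -0.72472099]
[  6   5  12  14 100]
[[326.22299849 194.14542585]
 [322.69693898 181.44754357]
 [311.09141348 192.28854117]]
```

carry_out --increments '[{"jaw": 1,"dx": -0.3,"dy": 1.1,"dz": 0,"wx": 0,"wy": 0,"wz": 0},{"jaw": 1,"dx": -0.61,"dy": 2.23,"dz": 0,"wx": 0,"wy": 0,"wz": 0},{"jaw": 1,"dx": -0.61,"dy": 2.23,"dz": -0.4,"wx": 0,"wy": 0,"wz": 0},{"jaw": 1,"dx": -0.61,"dy": 2.23,"dz": -0.7,"wx": 0,"wy": 0,"wz": 0},{"jaw": 1,"dx": -0.61,"dy": 2.23,"dz": -0.7,"wx": 0,"wy": 0,"wz": 0},{"jaw": 1,"dx": -0.61,"dy": 2.23,"dz": -0.7,"wx": 0,"wy": 0,"wz": 0}]'

```text
clock: 7.5
ee_pos: [0.4679, 0.0907, 0.0422]
ee_rot: [0.0, 0.606, 0.796, -0.0]
force: [-0.7, 0.3, -2.2]
gripper_width: 0.0189
gripper_force: 59.2
```

```bash
python3 st.py; python3 - <<'E'
from h import *
grab("top"); f=cam("top")[0]["frame"]
cv2.imwrite("pics/t3.png",cv2.resize(f[165:215,270:340],None,fx=10,fy=10,interpolation=cv2.INTER_CUBIC)[:,:,::-1])
E
```

```text
t 7.5 tcp rack mm [-123.7   -2.    42.2] F rack [-0.45 -0.59 -2.2 ] T rack [0.005 0.053 0.008] yaw -74.54
```

View pics/t3.png

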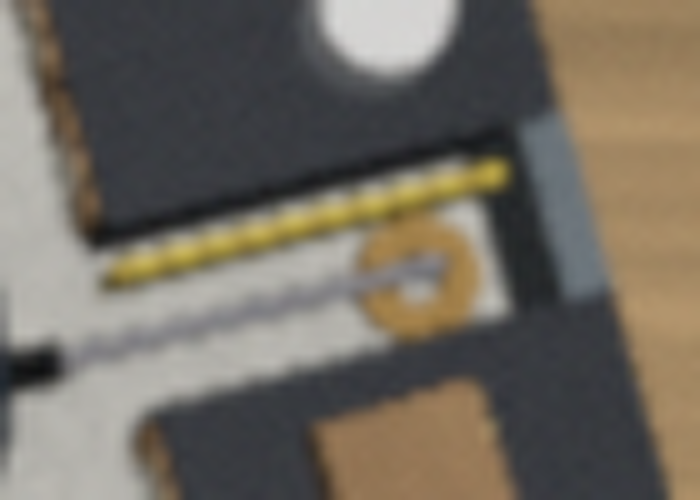

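The wire's bend end is at (443,265) and the ring centre near (420,277). I'll convert both to rack coordinates.

```bash
python3 - <<'E'
from h import *
p=np.load("pose.npz")["rack"]; c,s=np.cos(p[2]),np.sin(p[2]); R=np.array([[c,s],[-s,c]])
A=lambda q:(np.array(q)+.5)/10-.5+[270,165]
for q,z in [((443,265),.058),((419,278),.012),((70,352),.058)]: print(R@(px2z("top",A(q),z)[0][:2]-p[:2])*1000)
for z in (.058,.023): print(proj("top",[*(p[:2]+R.T@[.1025,-.002]),z]))
E
```

```text
[103.57854317  -2.48904913]
[103.08910261  -2.49197778]
[-17.19180943   0.64202978]
[[313.48034744 190.98606322]]
[[311.75794656 191.95707385]]
```

carry_out --increments '[{"jaw": 1,"dx": 0.03,"dy": -0.1,"dz": 0,"wx": 0,"wy": 0,"wz": 0},{"jaw": 1,"dx": 0.03,"dy": -0.1,"dz": -0.2,"wx": 0,"wy": 0,"wz": 0},{"jaw": 1,"dx": 0.03,"dy": -0.1,"dz": -0.3,"wx": 0,"wy": 0,"wz": 0},{"jaw": 1,"dx": 0.03,"dy": -0.1,"dz": -0.4,"wx": 0,"wy": 0,"wz": 0},{"jaw": 1,"dx": 0.03,"dy": -0.1,"dz": -0.5,"wx": 0,"wy": 0,"wz": 0},{"jaw": 1,"dx": 0.03,"dy": -0.1,"dz": -0.5,"wx": 0,"wy": 0,"wz": 0}]'

```text
clock: 8.3
ee_pos: [0.4681, 0.0899, 0.0372]
ee_rot: [-0.0, 0.605, 0.796, -0.0]
force: [1.0, 0.1, -1.6]
gripper_width: 0.0189
gripper_force: 59.2
```

```bash
python3 st.py
```

```text
t 8.3 tcp rack mm [-122.9   -2.1   37.2] F rack [ 0.17  0.98 -1.55] T rack [0.024 0.036 0.019] yaw -74.52
```

carry_out --increments '[{"jaw": 1,"dx": 0,"dy": 0,"dz": -0.1,"wx": 0,"wy": 0,"wz": 0},{"jaw": 1,"dx": 0,"dy": 0,"dz": -0.2,"wx": 0,"wy": 0,"wz": 0},{"jaw": 1,"dx": 0,"dy": 0,"dz": -0.3,"wx": 0,"wy": 0,"wz": 0},{"jaw": 1,"dx": 0,"dy": 0,"dz": -0.3,"wx": 0,"wy": 0,"wz": 0}]'

```text
clock: 8.8
ee_pos: [0.4681, 0.0899, 0.0341]
ee_rot: [-0.0, 0.605, 0.796, -0.0]
force: [-0.0, 0.2, -1.2]
gripper_width: 0.0192
gripper_force: 59.2
```

```bash
python3 st.py
```

```text
t 8.8 tcp rack mm [-122.9   -2.1   34.1] F rack [-0.21  0.04 -1.24] T rack [-0.057  0.035 -0.005] yaw -74.52
```

carry_out --increments '[{"jaw": 1,"dx": 0,"dy": 0,"dz": -0.1,"wx": 0,"wy": 0,"wz": 0},{"jaw": 1,"dx": 0,"dy": 0,"dz": -0.2,"wx": 0,"wy": 0,"wz": 0},{"jaw": 1,"dx": 0,"dy": 0,"dz": -0.2,"wx": 0,"wy": 0,"wz": 0},{"jaw": 1,"dx": 0,"dy": 0,"dz": -0.2,"wx": 0,"wy": 0,"wz": 0}]'

```text
clock: 9.3
ee_pos: [0.4682, 0.0899, 0.0323]
ee_rot: [-0.0, 0.605, 0.796, -0.0]
force: [0.5, 0.2, -0.8]
gripper_width: 0.0189
gripper_force: 59.2
```

```bash
python3 st.py
```

```text
t 9.3 tcp rack mm [-122.9   -2.    32.3] F rack [-0.01  0.54 -0.81] T rack [-0.025  0.03  -0.034] yaw -74.52
```

```bash
for i in 1 2 3 4; do python3 -c "
from h import *
grab('top')"; python3 st.py; done; python3 - <<'E'
from h import *
f=cam("top")[0]["frame"]; grab("scene"); g=cam("scene")[0]["frame"]
a=cv2.resize(f[165:215,270:340],None,fx=8,fy=8,interpolation=cv2.INTER_CUBIC)
b=cv2.resize(g[155:245,185:280],None,fx=5,fy=5,interpolation=cv2.INTER_CUBIC)[:400,:240]
cv2.imwrite("pics/t4.png",np.hstack([a,b])[:,:,::-1])
E
```

```text
t 9.35 tcp rack mm [-122.9   -2.    32.3] F rack [-0.25  0.27 -1.62] T rack [0.061 0.016 0.006] yaw -74.53
t 9.4 tcp rack mm [-122.9   -2.    32.3] F rack [ 0.34 -0.14 -1.65] T rack [0.034 0.046 0.002] yaw -74.52
t 9.45 tcp rack mm [-122.9   -2.    32.3] F rack [ 0.38 -0.98 -0.98] T rack [-0.031  0.073  0.031] yaw -74.52
t 9.5 tcp rack mm [-122.9   -2.    32.3] F rack [-0.35 -0.51 -1.96] T rack [-0.05   0.024 -0.05 ] yaw -74.52
```

View pics/t4.png

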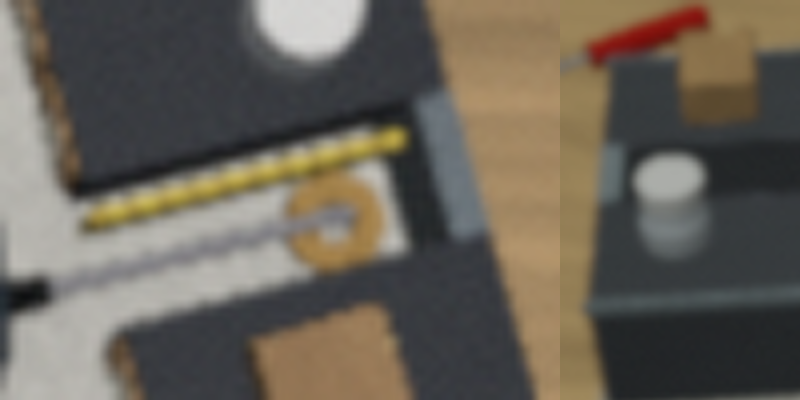

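Noise only: there is no contact torque, so the tip is about 6 mm below the ring's top, inside the hole. The picture shows it over the hole at (345,215). I'll go deeper.

carry_out --increments '[{"jaw": 1,"dx": 0,"dy": 0,"dz": -0.1,"wx": 0,"wy": 0,"wz": 0},{"jaw": 1,"dx": 0,"dy": 0,"dz": -0.2,"wx": 0,"wy": 0,"wz": 0},{"jaw": 1,"dx": 0,"dy": 0,"dz": -0.3,"wx": 0,"wy": 0,"wz": 0},{"jaw": 1,"dx": 0,"dy": 0,"dz": -0.4,"wx": 0,"wy": 0,"wz": 0},{"jaw": 1,"dx": 0,"dy": 0,"dz": -0.5,"wx": 0,"wy": 0,"wz": 0},{"jaw": 1,"dx": 0,"dy": 0,"dz": -0.5,"wx": 0,"wy": 0,"wz": 0}]'

```text
clock: 10.3
ee_pos: [0.4681, 0.0899, 0.0271]
ee_rot: [-0.0, 0.605, 0.796, -0.0]
force: [0.0, 0.2, -1.5]
gripper_width: 0.0193
gripper_force: 59.2
```

```bash
for i in 1 2 3; do python3 -c "
from h import *
grab('top')"; python3 st.py; done
```

```text
t 10.35 tcp rack mm [-122.9   -2.    27.3] F rack [-0.8  -0.14 -2.21] T rack [0.011 0.011 0.041] yaw -74.52
t 10.4 tcp rack mm [-122.9   -2.    27.3] F rack [-0.74  0.06 -1.55] T rack [-0.015  0.051  0.   ] yaw -74.52
t 10.45 tcp rack mm [-122.9   -2.    27.3] F rack [ 0.33 -0.91 -1.64] T rack [-0.028  0.09  -0.026] yaw -74.52
```

carry_out --increments '[{"jaw": 1,"dx": -0.03,"dy": 0.1,"dz": 0,"wx": 0,"wy": 0,"wz": 0},{"jaw": 1,"dx": -0.05,"dy": 0.19,"dz": 0,"wx": 0,"wy": 0,"wz": 0},{"jaw": 1,"dx": -0.08,"dy": 0.29,"dz": 0,"wx": 0,"wy": 0,"wz": 0},{"jaw": 1,"dx": -0.11,"dy": 0.39,"dz": 0,"wx": 0,"wy": 0,"wz": 0},{"jaw": 1,"dx": -0.13,"dy": 0.48,"dz": 0,"wx": 0,"wy": 0,"wz": 0},{"jaw": 1,"dx": -0.16,"dy": 0.58,"dz": 0,"wx": 0,"wy": 0,"wz": 0},{"jaw": 1,"dx": -0.19,"dy": 0.67,"dz": 0,"wx": 0,"wy": 0,"wz": 0},{"jaw": 1,"dx": -0.21,"dy": 0.77,"dz": 0,"wx": 0,"wy": 0,"wz": 0},{"jaw": 1,"dx": -0.24,"dy": 0.87,"dz": 0,"wx": 0,"wy": 0,"wz": 0},{"jaw": 1,"dx": -0.27,"dy": 0.96,"dz": 0,"wx": 0,"wy": 0,"wz": 0}]'

```text
clock: 11.7
ee_pos: [0.4654, 0.0995, 0.0272]
ee_rot: [-0.0, 0.606, 0.796, -0.0]
force: [-0.6, -2.0, -2.8]
gripper_width: 0.0189
gripper_force: 59.1
```

```bash
python3 st.py
```

```text
t 11.7 tcp rack mm [-132.8   -2.1   27.2] F rack [ 1.76 -1.16 -2.75] T rack [-0.143 -0.376 -0.142] yaw -74.53
```

Hooked: the pull is about 2 N. I'll keep drawing.

carry_out --increments '[{"jaw": 1,"dx": -0.05,"dy": 0.19,"dz": 0,"wx": 0,"wy": 0,"wz": 0},{"jaw": 1,"dx": -0.11,"dy": 0.39,"dz": 0,"wx": 0,"wy": 0,"wz": 0},{"jaw": 1,"dx": -0.16,"dy": 0.58,"dz": 0,"wx": 0,"wy": 0,"wz": 0},{"jaw": 1,"dx": -0.21,"dy": 0.77,"dz": 0,"wx": 0,"wy": 0,"wz": 0},{"jaw": 1,"dx": -0.27,"dy": 0.96,"dz": 0,"wx": 0,"wy": 0,"wz": 0},{"jaw": 1,"dx": -0.32,"dy": 1.16,"dz": 0,"wx": 0,"wy": 0,"wz": 0},{"jaw": 1,"dx": -0.37,"dy": 1.35,"dz": 0,"wx": 0,"wy": 0,"wz": 0},{"jaw": 1,"dx": -0.43,"dy": 1.54,"dz": 0,"wx": 0,"wy": 0,"wz": 0},{"jaw": 1,"dx": -0.48,"dy": 1.73,"dz": 0,"wx": 0,"wy": 0,"wz": 0},{"jaw": 1,"dx": -0.53,"dy": 1.93,"dz": 0,"wx": 0,"wy": 0,"wz": 0},{"jaw": 1,"dx": -0.59,"dy": 2.12,"dz": 0,"wx": 0,"wy": 0,"wz": 0},{"jaw": 1,"dx": -0.64,"dy": 2.31,"dz": 0,"wx": 0,"wy": 0,"wz": 0}]'

```text
clock: 13.2
ee_pos: [0.459, 0.1227, 0.0273]
ee_rot: [-0.0, 0.605, 0.796, -0.0]
force: [0.1, -2.6, -1.9]
gripper_width: 0.0187
gripper_force: 59.1
```

```bash
python3 st.py
```

```text
t 13.2 tcp rack mm [-157.    -2.    27.3] F rack [ 2.5  -0.55 -1.86] T rack [-0.152 -0.328 -0.135] yaw -74.52
```

carry_out --increments '[{"jaw": 1,"dx": -0.07,"dy": 0.24,"dz": 0,"wx": 0,"wy": 0,"wz": 0},{"jaw": 1,"dx": -0.13,"dy": 0.48,"dz": 0,"wx": 0,"wy": 0,"wz": 0},{"jaw": 1,"dx": -0.2,"dy": 0.72,"dz": 0,"wx": 0,"wy": 0,"wz": 0},{"jaw": 1,"dx": -0.27,"dy": 0.96,"dz": 0,"wx": 0,"wy": 0,"wz": 0},{"jaw": 1,"dx": -0.33,"dy": 1.2,"dz": 0,"wx": 0,"wy": 0,"wz": 0},{"jaw": 1,"dx": -0.4,"dy": 1.45,"dz": 0,"wx": 0,"wy": 0,"wz": 0},{"jaw": 1,"dx": -0.47,"dy": 1.69,"dz": 0,"wx": 0,"wy": 0,"wz": 0},{"jaw": 1,"dx": -0.53,"dy": 1.93,"dz": 0,"wx": 0,"wy": 0,"wz": 0},{"jaw": 1,"dx": -0.6,"dy": 2.17,"dz": 0,"wx": 0,"wy": 0,"wz": 0},{"jaw": 1,"dx": -0.67,"dy": 2.41,"dz": 0,"wx": 0,"wy": 0,"wz": 0},{"jaw": 1,"dx": -0.74,"dy": 2.65,"dz": 0,"wx": 0,"wy": 0,"wz": 0},{"jaw": 1,"dx": -0.8,"dy": 2.89,"dz": 0,"wx": 0,"wy": 0,"wz": 0}]'

```text
clock: 14.7
ee_pos: [0.451, 0.1517, 0.0273]
ee_rot: [-0.0, 0.605, 0.796, -0.0]
force: [-0.1, -1.5, -2.1]
gripper_width: 0.0192
gripper_force: 59.1
```

```bash
python3 st.py
```

```text
t 14.7 tcp rack mm [-187.    -2.    27.3] F rack [ 1.43 -0.46 -2.05] T rack [-0.188 -0.24  -0.217] yaw -74.53
```

carry_out --increments '[{"jaw": 1,"dx": -0.07,"dy": 0.24,"dz": 0,"wx": 0,"wy": 0,"wz": 0},{"jaw": 1,"dx": -0.13,"dy": 0.48,"dz": 0,"wx": 0,"wy": 0,"wz": 0},{"jaw": 1,"dx": -0.2,"dy": 0.72,"dz": 0,"wx": 0,"wy": 0,"wz": 0},{"jaw": 1,"dx": -0.27,"dy": 0.96,"dz": 0,"wx": 0,"wy": 0,"wz": 0},{"jaw": 1,"dx": -0.33,"dy": 1.2,"dz": 0,"wx": 0,"wy": 0,"wz": 0},{"jaw": 1,"dx": -0.4,"dy": 1.45,"dz": 0,"wx": 0,"wy": 0,"wz": 0},{"jaw": 1,"dx": -0.47,"dy": 1.69,"dz": 0,"wx": 0,"wy": 0,"wz": 0},{"jaw": 1,"dx": -0.53,"dy": 1.93,"dz": 0,"wx": 0,"wy": 0,"wz": 0},{"jaw": 1,"dx": -0.6,"dy": 2.17,"dz": 0,"wx": 0,"wy": 0,"wz": 0},{"jaw": 1,"dx": -0.67,"dy": 2.41,"dz": 0,"wx": 0,"wy": 0,"wz": 0},{"jaw": 1,"dx": -0.74,"dy": 2.65,"dz": 0,"wx": 0,"wy": 0,"wz": 0},{"jaw": 1,"dx": -0.8,"dy": 2.89,"dz": 0,"wx": 0,"wy": 0,"wz": 0}]'

```text
clock: 16.2
ee_pos: [0.443, 0.1806, 0.0273]
ee_rot: [-0.0, 0.605, 0.796, -0.0]
force: [-0.5, -1.0, -2.4]
gripper_width: 0.0191
gripper_force: 59.1
```

```bash
python3 st.py
```

```text
t 16.2 tcp rack mm [-217.    -1.9   27.3] F rack [ 0.82 -0.71 -2.4 ] T rack [-0.134 -0.303 -0.205] yaw -74.52
```

carry_out --increments '[{"jaw": 1,"dx": -0.07,"dy": 0.24,"dz": 0,"wx": 0,"wy": 0,"wz": 0},{"jaw": 1,"dx": -0.13,"dy": 0.48,"dz": 0,"wx": 0,"wy": 0,"wz": 0},{"jaw": 1,"dx": -0.2,"dy": 0.72,"dz": 0,"wx": 0,"wy": 0,"wz": 0},{"jaw": 1,"dx": -0.27,"dy": 0.96,"dz": 0,"wx": 0,"wy": 0,"wz": 0},{"jaw": 1,"dx": -0.33,"dy": 1.2,"dz": 0,"wx": 0,"wy": 0,"wz": 0},{"jaw": 1,"dx": -0.4,"dy": 1.45,"dz": 0,"wx": 0,"wy": 0,"wz": 0},{"jaw": 1,"dx": -0.47,"dy": 1.69,"dz": 0,"wx": 0,"wy": 0,"wz": 0},{"jaw": 1,"dx": -0.53,"dy": 1.93,"dz": 0,"wx": 0,"wy": 0,"wz": 0},{"jaw": 1,"dx": -0.6,"dy": 2.17,"dz": 0,"wx": 0,"wy": 0,"wz": 0},{"jaw": 1,"dx": -0.67,"dy": 2.41,"dz": 0,"wx": 0,"wy": 0,"wz": 0},{"jaw": 1,"dx": -0.74,"dy": 2.65,"dz": 0,"wx": 0,"wy": 0,"wz": 0},{"jaw": 1,"dx": -0.8,"dy": 2.89,"dz": 0,"wx": 0,"wy": 0,"wz": 0}]'

```text
clock: 17.7
ee_pos: [0.435, 0.2095, 0.0273]
ee_rot: [-0.0, 0.605, 0.796, 0.0]
force: [0.3, -1.7, -1.9]
gripper_width: 0.0189
gripper_force: 59.1
```

```bash
python3 st.py
```

```text
t 17.7 tcp rack mm [-247.    -1.9   27.3] F rack [ 1.72 -0.14 -1.95] T rack [-0.029 -0.111  0.005] yaw -74.52
```

carry_out --increments '[{"jaw": 1,"dx": -0.07,"dy": 0.24,"dz": 0,"wx": 0,"wy": 0,"wz": 0},{"jaw": 1,"dx": -0.13,"dy": 0.48,"dz": 0,"wx": 0,"wy": 0,"wz": 0},{"jaw": 1,"dx": -0.2,"dy": 0.72,"dz": 0,"wx": 0,"wy": 0,"wz": 0},{"jaw": 1,"dx": -0.27,"dy": 0.96,"dz": 0,"wx": 0,"wy": 0,"wz": 0},{"jaw": 1,"dx": -0.33,"dy": 1.2,"dz": 0,"wx": 0,"wy": 0,"wz": 0},{"jaw": 1,"dx": -0.4,"dy": 1.45,"dz": 0,"wx": 0,"wy": 0,"wz": 0},{"jaw": 1,"dx": -0.47,"dy": 1.69,"dz": 0,"wx": 0,"wy": 0,"wz": 0},{"jaw": 1,"dx": -0.53,"dy": 1.93,"dz": 0,"wx": 0,"wy": 0,"wz": 0},{"jaw": 1,"dx": -0.6,"dy": 2.17,"dz": 0,"wx": 0,"wy": 0,"wz": 0},{"jaw": 1,"dx": -0.67,"dy": 2.41,"dz": 0,"wx": 0,"wy": 0,"wz": 0},{"jaw": 1,"dx": -0.74,"dy": 2.65,"dz": 0,"wx": 0,"wy": 0,"wz": 0},{"jaw": 1,"dx": -0.74,"dy": 2.65,"dz": 0,"wx": 0,"wy": 0,"wz": 0}]'

```text
clock: 19.2
ee_pos: [0.4276, 0.2361, 0.0273]
ee_rot: [-0.0, 0.605, 0.796, 0.0]
force: [-0.2, -0.2, -1.8]
gripper_width: 0.0192
gripper_force: 59.1
```

```bash
python3 st.py; python3 - <<'E'
from h import *
grab("top")
f=cam("top")[0]["frame"]
cv2.imwrite("pics/t5.png",cv2.resize(f[140:240,190:350],None,fx=5,fy=5,interpolation=cv2.INTER_CUBIC)[:,:,::-1])
E
```

```text
t 19.2 tcp rack mm [-274.6   -2.    27.3] F rack [ 0.19 -0.25 -1.81] T rack [ 0.005  0.078 -0.017] yaw -74.51
```

View pics/t5.png

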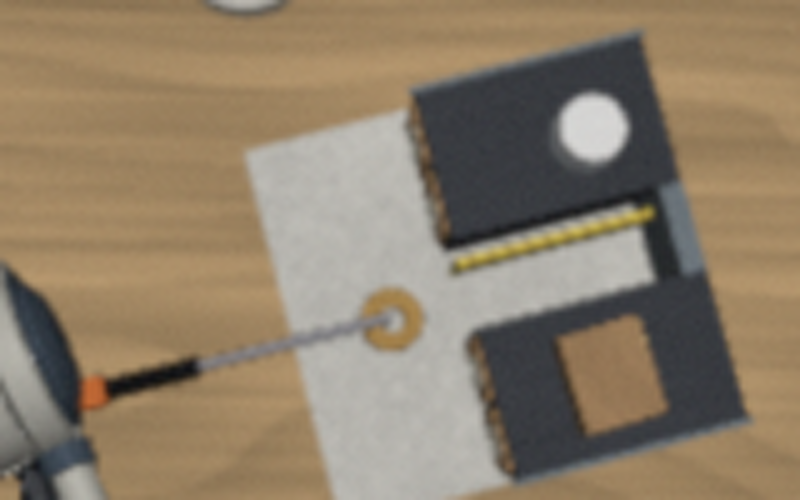

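The ring lies at (392,319), out on the sheet and clear of the mouth. I'll unload the hook, lift it straight out and go back to the rest.

carry_out --increments '[{"jaw": 1,"dx": 0.04,"dy": -0.15,"dz": 0,"wx": 0,"wy": 0,"wz": 0},{"jaw": 1,"dx": 0.09,"dy": -0.34,"dz": 0,"wx": 0,"wy": 0,"wz": 0},{"jaw": 1,"dx": 0.09,"dy": -0.34,"dz": 0.3,"wx": 0,"wy": 0,"wz": 0},{"jaw": 1,"dx": 0.09,"dy": -0.34,"dz": 0.7,"wx": 0,"wy": 0,"wz": 0},{"jaw": 1,"dx": 0.09,"dy": -0.34,"dz": 1.2,"wx": 0,"wy": 0,"wz": 0},{"jaw": 1,"dx": 0.09,"dy": -0.34,"dz": 1.8,"wx": 0,"wy": 0,"wz": 0},{"jaw": 1,"dx": 0.09,"dy": -0.34,"dz": 2.6,"wx": 0,"wy": 0,"wz": 0},{"jaw": 1,"dx": 0.09,"dy": -0.34,"dz": 5,"wx": 0,"wy": 0,"wz": 0},{"jaw": 1,"dx": 0.09,"dy": -0.34,"dz": 10,"wx": 0,"wy": 0,"wz": 0},{"jaw": 1,"dx": 0.09,"dy": -0.34,"dz": 15,"wx": 0,"wy": 0,"wz": 0},{"jaw": 1,"dx": 0.09,"dy": -0.34,"dz": 15,"wx": 0,"wy": 0,"wz": 0}]'

```text
clock: 20.62
ee_pos: [0.4305, 0.2333, 0.1833]
ee_rot: [0.002, 0.605, 0.796, 0.004]
force: [0.5, -0.2, -1.8]
gripper_width: 0.0191
gripper_force: 59.3
```

```bash
python3 st.py; python3 -c "
from h import *
p=robot.state()['ee_pos']; print(p, (np.array([.5140,.3755])-p[:2])*100)
import math; P=px2z('top',[(392.5)/5-.5+190,(319.5)/5-.5+140],.012)[0]; print(P)"
```

```text
t 20.625 tcp rack mm [-2.711e+02  1.000e-01  1.833e+02] F rack [ 0.33  0.41 -1.81] T rack [ 0.05   0.052 -0.097] yaw -74.52
[0.43052392 0.23331047 0.18334532] [ 8.34760752 14.21895314]
[0.48969588 0.01391558 0.012     ]
```

carry_out --increments '[{"jaw": 1,"dx": 1,"dy": 1.5,"dz": 0,"wx": 0,"wy": 0,"wz": 9},{"jaw": 1,"dx": 2.5,"dy": 4,"dz": 0,"wx": 0,"wy": 0,"wz": 19},{"jaw": 1,"dx": 4,"dy": 6.5,"dz": 0,"wx": 0,"wy": 0,"wz": 29},{"jaw": 1,"dx": 5.5,"dy": 9,"dz": 0,"wx": 0,"wy": 0,"wz": 39},{"jaw": 1,"dx": 7,"dy": 11.5,"dz": 0,"wx": 0,"wy": 0,"wz": 49},{"jaw": 1,"dx": 8,"dy": 13.5,"dz": 0,"wx": 0,"wy": 0,"wz": 58},{"jaw": 1,"dx": 8.55,"dy": 14.28,"dz": 0,"wx": 0,"wy": 0,"wz": 63.9},{"jaw": 1,"dx": 8.55,"dy": 14.28,"dz": -5,"wx": 0,"wy": 0,"wz": 63.9},{"jaw": 1,"dx": 8.55,"dy": 14.28,"dz": -8,"wx": 0,"wy": 0,"wz": 63.9},{"jaw": 1,"dx": 8.55,"dy": 14.28,"dz": -8,"wx": 0,"wy": 0,"wz": 63.9},{"jaw": 1,"dx": 8.55,"dy": 14.28,"dz": -8,"wx": 0,"wy": 0,"wz": 63.9}]'

```text
clock: 22.0
ee_pos: [0.5144, 0.3754, 0.0984]
ee_rot: [0.0, 0.093, 0.996, 0.0]
force: [0.2, -0.3, -2.3]
gripper_width: 0.0193
gripper_force: 59.1
```

```bash
python3 st.py; python3 - <<'E'
from h import *
print(robot.state()["ee_pos"]); grab("wrist"); grab("top")
a=cv2.resize(cam("wrist")[0]["frame"],None,fx=1.1,fy=1.1); f=cam("top")[0]["frame"]
b=cv2.resize(f[105:225,138:188],None,fx=3.52,fy=3.52,interpolation=cv2.INTER_CUBIC)[:a.shape[0]]
print(a.shape,b.shape); cv2.imwrite("pics/w5.png",np.hstack([a[:b.shape[0]],b])[:,:,::-1])
E
```

```text
t 22.0 tcp rack mm [-385.6  119.    98.4] F rack [ 0.33  0.09 -2.31] T rack [-0.005  0.034  0.027] yaw -10.62
[0.51438586 0.37539153 0.09837421]
(422, 563, 3) (422, 176, 3)
```

View pics/w5.png

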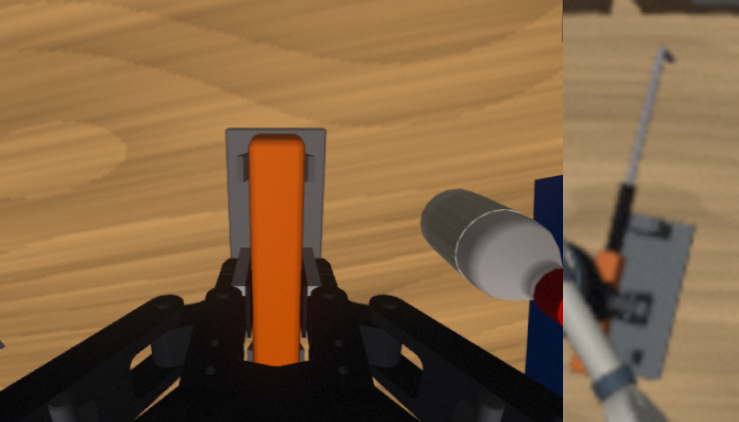

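The rod is centred over the rest: its handle spans (250–303), between the cradle cheeks. Lowering.

carry_out --increments '[{"jaw": 1,"dx": 0,"dy": 0,"dz": -2,"wx": 0,"wy": 0,"wz": 0},{"jaw": 1,"dx": 0,"dy": 0,"dz": -3.5,"wx": 0,"wy": 0,"wz": 0},{"jaw": 1,"dx": 0,"dy": 0,"dz": -4.3,"wx": 0,"wy": 0,"wz": 0},{"jaw": 1,"dx": 0,"dy": 0,"dz": -4.7,"wx": 0,"wy": 0,"wz": 0},{"jaw": 1,"dx": 0,"dy": 0,"dz": -5,"wx": 0,"wy": 0,"wz": 0},{"jaw": 1,"dx": 0,"dy": 0,"dz": -5.1,"wx": 0,"wy": 0,"wz": 0},{"jaw": 1,"dx": 0,"dy": 0,"dz": -5.1,"wx": 0,"wy": 0,"wz": 0},{"jaw": 1,"dx": 0,"dy": 0,"dz": -5.1,"wx": 0,"wy": 0,"wz": 0}]'

```text
clock: 23.1
ee_pos: [0.5143, 0.3753, 0.0468]
ee_rot: [0.0, 0.093, 0.996, 0.0]
force: [0.4, 0.1, -1.1]
gripper_width: 0.019
gripper_force: 59.3
```

```bash
python3 st.py
```

```text
t 23.1 tcp rack mm [-385.6  118.9   46.8] F rack [ 0.04  0.43 -1.05] T rack [ 0.012  0.011 -0.021] yaw -10.62
```

Seated lightly. I'll open slowly, then lift away.

carry_out --increments '[{"jaw": 1,"dx": 0,"dy": 0,"dz": -0.05,"wx": 0,"wy": 0,"wz": 0},{"jaw": 2.5,"dx": 0,"dy": 0,"dz": -0.05,"wx": 0,"wy": 0,"wz": 0},{"jaw": 4.5,"dx": 0,"dy": 0,"dz": -0.05,"wx": 0,"wy": 0,"wz": 0},{"jaw": 7,"dx": 0,"dy": 0,"dz": -0.05,"wx": 0,"wy": 0,"wz": 0},{"jaw": 8.5,"dx": 0,"dy": 0,"dz": -0.05,"wx": 0,"wy": 0,"wz": 0},{"jaw": 8.5,"dx": 0,"dy": 0,"dz": -0.05,"wx": 0,"wy": 0,"wz": 0},{"jaw": 8.5,"dx": 0,"dy": 0,"dz": 2,"wx": 0,"wy": 0,"wz": 0},{"jaw": 8.5,"dx": 0,"dy": 0,"dz": 6,"wx": 0,"wy": 0,"wz": 0},{"jaw": 8.5,"dx": 0,"dy": 0,"dz": 11,"wx": 0,"wy": 0,"wz": 0},{"jaw": 8.5,"dx": 0,"dy": 0,"dz": 14,"wx": 0,"wy": 0,"wz": 0},{"jaw": 8.5,"dx": 0,"dy": 0,"dz": 14,"wx": 0,"wy": 0,"wz": 0},{"jaw": 8.5,"dx": 0,"dy": 0,"dz": 14,"wx": 0,"wy": 0,"wz": 0}]'

```text
clock: 24.6
ee_pos: [0.5139, 0.3751, 0.1859]
ee_rot: [-0.0, 0.093, 0.996, -0.0]
force: [0.1, 0.6, -0.3]
gripper_width: 0.0851
gripper_force: 0.0
```

```bash
python3 st.py; python3 - <<'E'
from h import *
grab("wrist"); grab("top")
a=cv2.resize(cam("wrist")[0]["frame"],(480,360)); f=cam("top")[0]["frame"]
b=cv2.resize(f[140:250,235:325],None,fx=360/110,fy=360/110,interpolation=cv2.INTER_CUBIC)
cv2.imwrite("pics/w6.png",np.hstack([a,b])[:,:,::-1])
p=np.load("pose.npz")["rack"]; c,s=np.cos(p[2]),np.sin(p[2]); R=np.array([[c,s],[-s,c]])
h=cv2.cvtColor(f,cv2.COLOR_RGB2HSV)[190:220,252:285]; m=((h[...,0]>8)&(h[...,0]<24)&(h[...,1]>90)).astype(np.uint8)
n,l,st,ce=cv2.connectedComponentsWithStats(m); i=1+np.argmax(st[1:,4]); q=ce[i]+[252,190]
print(q,st[i],R@(px2z("top",q,.012)[0][:2]-p[:2])*1000)
E
```

```text
t 24.6 tcp rack mm [-385.4  118.4  185.9] F rack [-0.52  0.24 -0.31] T rack [-0.002  0.022  0.052] yaw -10.63
[267.84705882 203.54117647] [11  8 11 12 85] [-44.50941791  -1.91102418]
```

View pics/w6.png

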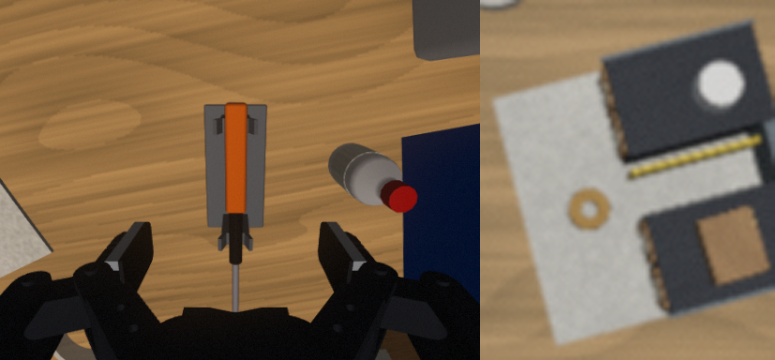

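The rod lies home in both cradles, with its handle from (236,103) to (236,213). The ring is flat on the sheet at rack x ≈ -44 mm, clear of the gap. Signing off.

```bash
python3 -c "
from plant import workorder
print(workorder.sign_off())"
```

```text
the job is handed in; nothing more can be done
None
```

The job is handed in at about 25 s: the ring lies flat on the white sheet, its centre about 44 mm in front of the mouth, and the rod is back in its rest; the highest contact readings were about 3 N feeling the end wall and 2.5 N drawing the ring.

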